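# Put the lids back on the canister set

## Robot

A 6-joint arm with a two-finger parallel gripper is mounted at the origin on a cart in front of the work surface, level with it; the furniture and walls round the work are solid. World frame = base frame: x ahead of the robot, y to its left, z up, the work surface at z = 0. Lengths are in m, angles in rad, forces in N, time in s.
With the tool pointing down it reaches from about 0.225 to 0.875 m from the base axis. Payload 3.4 kg.
Tool frame: the origin (TCP) lies at the very end of the fingers, on their centre line; the grasp point (between the pads) lies 19 mm behind it; z points along the fingers, y is the line along which they close (so a half turn about z gives the same grasp; the last joint's range is limited). The gripper opens to 85 mm and grips with 20 to 120 N. Pads are 22 mm wide; open, the fingers measure 114 mm over their backs; the gripper's body (76 mm by 85 mm) begins 54 mm behind the grasp point. The pads swing forward as they close: fully open they stand 13 mm farther back than shut.
Start: joints at [1.04, 0.276, 1.505, -0, 1.361, -0.121], TCP at [0.229, 0.527, 0.231] pointing down, gripper open.
Joint ranges: [-2.89, 2.89], [-0.75, 2.08], [0.22, 2.7], [-1.18, 4.32], [0.11, 2.71], [-2.7, 2.7]. Speed limits (rad/s): [2.57, 2.57, 3.14, 3.14, 3.14, 3.14].

## Interface

Orientations are given as a unit quaternion [x, y, z, w].
In Python, from workcell import r gives the robot as it stands. The module is installed in compiled form; this text tells all that it offers.
- The arm moves only by the tool play_rows, never from a script. Its argument "series" is text: rows parted by semicolons, each of 7 numbers parted by spaces: the shift along the tool's x, y, z in m, then the turn, a rotation vector about the tool's x, y, z in degrees, then the finger opening in m, from 0 to 0.0854. In form: dx dy dz ax ay az grip; .... A call has 1 to 8 rows; each row shifts and turns the commanded pose from where the row before left it, along the tool's axes as they then stand; what a row does not reach is not made up. A row lasts 1/12 s, in which the tool goes at most 41.7 mm and 7.16 degrees, less where a joint would pass 70% of its speed; a pose out of reach is approached as far as the arm can. A call is refused whole if a number of a shift passes 0.0417 or a number of a turn 7.16, either way. A call with a gripper value outside its range is refused whole. The fingers move at their own pace and stop on an object; "newtons" is the grip in N (left out, the last holds). Time passes only in rows, so rows that do not move let the fingers close. It gives the time, the measured TCP pose, the force, the opening and the grip force at its end, in the units of the state.
- r.state(): the state, without advancing time (a new reading comes with each control period).
- r.read_camera(name): name is "scene" or "top" or "wrist"; returns a dict with "pixels" (400x640x3 uint8, red, green, blue), "vfov" (degrees; the focal length in pixels is half the picture's height over the tangent of half this angle, whatever the lens; pixels are square), "cx", "cy" (the principal point, pixels), "R" (3x3) and "t" (3): a world point X has camera coordinates R X + t; the wrist camera has in their place "tool_from_camera" (4x4, takes a point from camera to tool coordinates, whose origin is the TCP and whose axes are the flange's). Camera axes: x right, y down, z forward; pixel columns grow to the right and rows downward; lengths in m; the calibration is good to about 2 mm. The wrist camera is an equidistant fisheye: a pixel r from the principal point sees the ray r / f radians off the axis. A picture is of the moment at which its call begins: read the wrist's pose just before it. There is no depth.
- r.sign_off(): hands the job in; it is judged then, once.
The state is a dict: "time": time; "q": joint angles; "qvel": joint speeds; "tau": joint torques, N m; "position": TCP position; "orientation": TCP orientation; "contact_force": force on the tool from outside, world axes, zero at the start; "torque": the same for the moment, N m; "gripper_width": finger opening in m; "grip_force": force on a finger pad.
Only numpy, scipy, OpenCV 4.12 (cv2) and the standard library are available. Lean on these libraries where they do the work, as an engineer would, in place of code of your own. Each camera call takes 0.05 s, during which the arm holds its last target. There are 200 camera calls.

## Task

The four blue storage canisters have been washed and dried. Put each of the four wooden lids, drying on the steel rack across the sink, back on the canister it fits, so that it sits down flat on the rim with its spigot in the mouth. Leave the canisters standing where they are, and leave the glass jar and the measuring cup alone.

Things in the scene. Friction and masses are not known exactly. Their poses are not given: they have to be found in the camera images.
- canister_large: the largest of four open blue stoneware canisters (round, straight-sided, loose, standing upright, two thin white lines near the rim): outer diameter 101 mm, mouth (bore) diameter 95 mm, wall 3 mm, height 112 mm. Origin: centre of its underside; z up along its axis, so the rim is 112 mm above the origin.
- canister_medium: the second-largest of four open blue stoneware canisters (round, straight-sided, loose, standing upright, two thin white lines near the rim): outer diameter 84 mm, mouth (bore) diameter 78 mm, wall 3 mm, height 100 mm. Origin: centre of its underside; z up along its axis, so the rim is 100 mm above the origin.
- canister_small: the second-smallest of four open blue stoneware canisters (round, straight-sided, loose, standing upright, two thin white lines near the rim): outer diameter 67 mm, mouth (bore) diameter 61 mm, wall 3 mm, height 88 mm. Origin: centre of its underside; z up along its axis, so the rim is 88 mm above the origin.
- canister_tiny: the smallest of four open blue stoneware canisters (round, straight-sided, loose, standing upright, two thin white lines near the rim): outer diameter 50 mm, mouth (bore) diameter 44 mm, wall 3 mm, height 76 mm. Origin: centre of its underside; z up along its axis, so the rim is 76 mm above the origin.
- lid_large: wooden lid of the largest canister, knob up on the sink rack (12 mm above the worktop): disc 105 mm across, 8 thick; spigot below it 86 mm across, 9 deep; knob 21-24 wide. Origin: spigot's underside, centre, z up; disc 9 to 17 mm, knob 17 to 47 mm above it. Seated, disc on rim, spigot in mouth (4.5 mm play all round), origin 103 mm above the canister's. Fits no other canister.
- lid_medium: wooden lid of the second-largest canister, knob up on the sink rack (12 mm above the worktop): disc 88 mm across, 8 thick; spigot below it 69 mm across, 9 deep; knob 21-24 wide. Origin: spigot's underside, centre, z up; disc 9 to 17 mm, knob 17 to 47 mm above it. Seated, disc on rim, spigot in mouth (4.5 mm play all round), origin 91 mm above the canister's. Fits no other canister.
- lid_small: wooden lid of the second-smallest canister, knob up on the sink rack (12 mm above the worktop): disc 71 mm across, 8 thick; spigot below it 52 mm across, 9 deep; knob 21-24 wide. Origin: spigot's underside, centre, z up; disc 9 to 17 mm, knob 17 to 47 mm above it. Seated, disc on rim, spigot in mouth (4.5 mm play all round), origin 79 mm above the canister's. Fits no other canister.
- lid_tiny: wooden lid of the smallest canister, knob up on the sink rack (12 mm above the worktop): disc 54 mm across, 8 thick; spigot below it 35 mm across, 9 deep; knob 21-24 wide. Origin: spigot's underside, centre, z up; disc 9 to 17 mm, knob 17 to 47 mm above it. Seated, disc on rim, spigot in mouth (4.5 mm play all round), origin 67 mm above the canister's. Fits no other canister.
- clear_jar: bystander: clear glass jar with a dark screw cap, 64 mm diameter, 99 mm high, loose, left of the canisters; it has nothing to do with the job. Origin: centre of its underside.
- measuring_cup: bystander: steel measuring cup with a long handle, 90x173x51 mm, loose, standing open behind the canisters; it has nothing to do with the job. Origin: centre of its bounding box on the underside (the bowl lies to its +y, the handle to its -y). Above it a wall cabinet hangs over the back of the worktop and sink: nothing higher than 0.4 m may pass beyond x = 0.60.
Not all that is in view belongs to the job. Leave any yellow look-alike of the lid_medium alone.

How it is judged:
By the outcome, as a careful person would: the job done as asked, in the order asked, and still so for the second after the job is handed in, with the robot touching nothing.
It also fails if it takes over 93 s, if anything falls off the work surface, if the arm or the gripper's body presses on something with over 40 N, if the wrist force passes 120 N, or if a joint passes its speed limit or range.

## Working session

There is one attempt and no reset: what is moved stays moved. The work goes in short steps, Python scripts to look and compute and a tool call to move; the robot and the scene stay as the last step left them, time stands still between calls to the robot, and variables do not carry over. Pictures are saved under pics/ and viewed, at most 14 in all, crops included, and the job is handed in when it is done.

Besides the shell and the picture viewer there is one more tool, called after ">>>" as name(argument=value, ...), one argument or row to a line, values as JSON. play_rows: Moves the arm, as the interface text tells. Its arguments: {"type":"object","properties":{"series":{"type":"string"},"newtons":{"type":"number"}},"required":["series"]}

```bash
mkdir -p pics; cat > h.py <<'E'
import numpy as np, cv2
from workcell import r
from scipy.spatial.transform import Rotation as Ro
def foc(c): return c["pixels"].shape[0]/2/np.tan(np.radians(c["vfov"])/2)
def cast(c,u,v,z):
    R=np.array(c["R"]);t=np.array(c["t"]);f=foc(c)
    d=R.T@np.array([(u-c["cx"])/f,(v-c["cy"])/f,1]);o=-R.T@t
    return o+d*(z-o[2])/d[2]
def proj(c,X):
    p=np.array(c["R"])@np.array(X)+np.array(c["t"]);f=foc(c)
    return p[:2]/p[2]*f+[c["cx"],c["cy"]]
def wcast(c,s,u,v,z):
    f=foc(c);a=np.array([u-c["cx"],v-c["cy"]]);rr=np.hypot(*a);th=rr/f
    d=np.array([*(a/max(rr,1e-9)*np.sin(th)),np.cos(th)])
    T=np.array(c["tool_from_camera"]);W=Ro.from_quat(s["orientation"]).as_matrix()
    o=W@T[:3,3]+s["position"];d=W@T[:3,:3]@d
    return o+d*(z-o[2])/d[2]
def save(im,n): cv2.imwrite("pics/"+n,cv2.cvtColor(im,cv2.COLOR_RGB2BGR))
E
python3 - <<'E'
from h import *
s=r.state();print(s)
for n in("scene","top"):
    c=r.read_camera(n);save(c["pixels"],n+"0.png");np.save(n+".npy",c,allow_pickle=True)
    R=np.array(c["R"]);print(n,c["vfov"],c["cx"],c["cy"],-R.T@c["t"],R[2])
c=r.read_camera("wrist");save(c["pixels"],"wrist0.png");print(c["vfov"],c["tool_from_camera"])
E
```

```text
{'time': 0.0, 'q': array([ 1.03998860e+00,  2.76602514e-01,  1.50611318e+00, -2.56159434e-05,
        1.36065312e+00, -1.20999727e-01]), 'qvel': array([-0.00026762,  0.00056817, -0.00158239,  0.00019988,  0.00035721,
       -0.00055089]), 'tau': array([-1.92941834e-04, -4.16774011e+01, -2.45813316e+01, -4.02241858e-04,
        1.07156660e-02, -1.04315311e-05]), 'position': array([0.22885634, 0.5269466 , 0.23044334]), 'orientation': array([ 2.03470462e-01,  9.79080682e-01, -8.45341685e-04, -2.72467244e-04]), 'contact_force': array([ 0.58098353, -0.84166062, -1.38466444]), 'torque': array([-0.0160918 ,  0.03670523,  0.02808482]), 'grip_force': 0.0, 'gripper_width': 0.08584145395400027}
scene 51.8978888829603 321.94902142638864 197.08285684255134 [-0.33433097 -0.49972546  1.05989453] [ 0.60862863  0.37192163 -0.70088908]
top 43.89510726996528 324.84703739461634 195.23321778942253 [-0.73543722  0.00312564  1.67819474] [ 0.62433919  0.00964006 -0.78109388]
65.70646984690485 [[ 1.49525983e-03 -9.63523068e-01 -2.67621115e-01  6.71160596e-02]
 [ 9.99998644e-01  1.62555102e-03 -2.65293376e-04  8.64946213e-04]
 [ 6.90648064e-04 -2.67620355e-01  9.63524192e-01 -1.41848285e-01]
 [ 0.00000000e+00  0.00000000e+00  0.00000000e+00  1.00000000e+00]]
```

View pics/scene0.png

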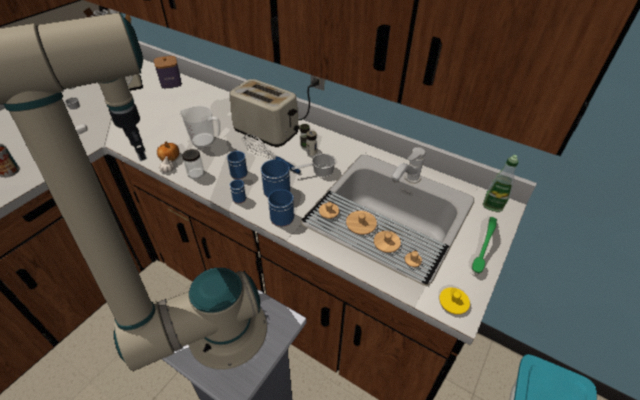

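View pics/top0.png

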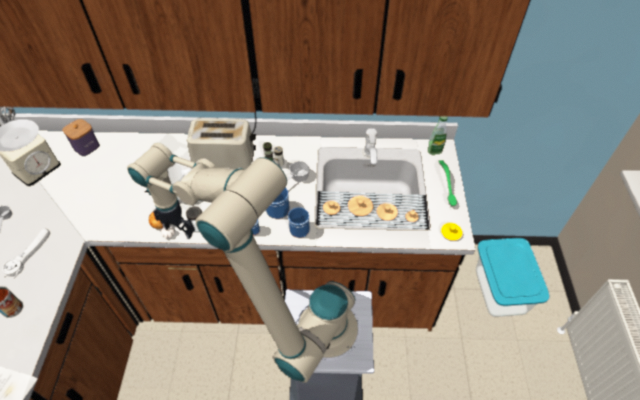

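```bash
python3 - <<'E'
from h import *
c=np.load("scene.npy",allow_pickle=True).item();t=np.load("top.npy",allow_pickle=True).item()
save(cv2.resize(c["pixels"][140:320,160:480],None,fx=2.5,fy=2.5,interpolation=cv2.INTER_CUBIC),"crop1.png")
for n,k in(("scene",c),("top",t)):
    h=cv2.cvtColor(k["pixels"],cv2.COLOR_RGB2HSV)
    m=cv2.inRange(h,(8,80,120),(20,200,255));m[:190]=0;m[:,:300]=0
    for q in cv2.findContours(m,0,1)[0]:
        if cv2.contourArea(q)<40: continue
        P=np.array([cast(k,*p[0],.025)[:2] for p in q],np.float32)
        (x,y),rad=cv2.minEnclosingCircle(P);M=q.reshape(-1,2).mean(0);print(n,M,"pos",x,y,"d",2*rad)
    b=cv2.inRange(h,(100,110,30),(120,255,200));
    for q in cv2.findContours(b,0,1)[0]:
        if cv2.contourArea(q)>60: print(n,"blue",cv2.boundingRect(q),cast(k,*q.reshape(-1,2).mean(0),.05))
E
```

```text
scene [412.81818182 258.84090909] pos 0.4902719557285309 -0.3340006172657013 d 0.0632900595664978
scene [386.76811594 241.10144928] pos 0.508456826210022 -0.23486265540122986 d 0.09291628748178482
scene [360.84415584 222.11688312] pos 0.5360862016677856 -0.12436576187610626 d 0.10691825300455093
scene [328.48 209.9 ] pos 0.5241956114768982 -0.0019125950057059526 d 0.07527929544448853
scene blue (270, 205, 23, 20) [0.4047161  0.11196127 0.05      ]
scene blue (233, 192, 12, 10) [0.38460158 0.28046256 0.05      ]
scene blue (231, 180, 12, 8) [0.43105456 0.33018485 0.05      ]
scene blue (263, 176, 29, 30) [0.49756366 0.19737117 0.05      ]
scene blue (230, 161, 17, 17) [0.50068507 0.38380129 0.05      ]
scene blue (262, 157, 30, 20) [0.58225444 0.26646302 0.05      ]
scene blue (228, 152, 16, 9) [0.55077158 0.43618311 0.05      ]
top [411.31707317 216.26829268] pos 0.4905531704425812 -0.33791083097457886 d 0.05880605801939964
top [384.46296296 211.55555556] pos 0.5077656507492065 -0.23108094930648804 d 0.08580197393894196
top [331.13953488 207.39534884] pos 0.5216466784477234 -0.0029783749487251043 d 0.07347015291452408
top [359.44117647 205.13235294] pos 0.5359411835670471 -0.12515154480934143 d 0.10699081420898438
top blue (290, 223, 19, 14) [0.38786135 0.12030598 0.05      ]
top blue (289, 208, 19, 19) [0.4523985  0.12944744 0.05      ]
top blue (267, 201, 21, 17) [0.48522657 0.2113636  0.05      ]
top blue (275, 189, 12, 13) [0.55588321 0.2038557  0.05      ]
```

View pics/crop1.png

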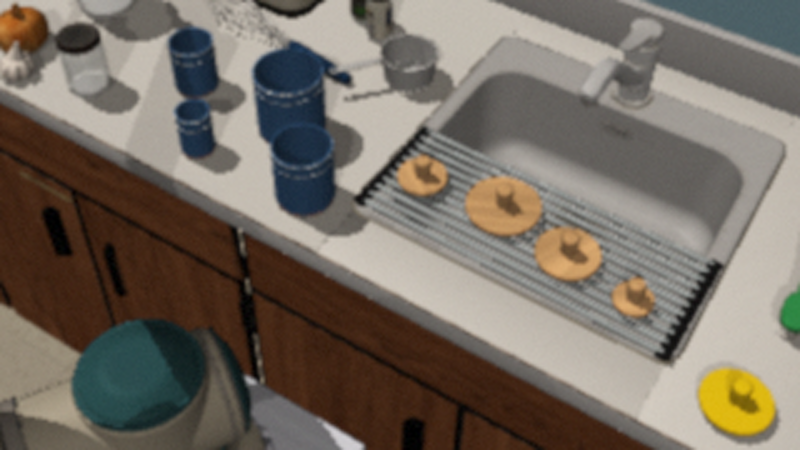

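Candidates for lids (scene): wood lids at (328,210) small, (361,222) large, (387,241) medium, (413,259) tiny, and a yellow look-alike at (455,300), which I leave alone. Canisters: small (237,165), tiny (238,190), large (276,180), medium (281,207). The crop confirms the choice. Now I move above the canisters for a close look.

>>> play_rows(
  series="0 0 -0.0175 0 0 -5.9 0.06;0 0 -0.0175 0 0 -5.9 0.06;0 0 -0.0175 0 0 -5.9 0.06;0 0 -0.0175 0 0 -5.9 0.06",
  newtons=40,
)

```text
time: 0.48
position: [0.2289, 0.5271, 0.3016]
orientation: [-0.004, 1.0, -0.0, -0.0]
contact_force: [0.2, 0.6, 0.4]
gripper_width: 0.0598
grip_force: 0.0
```

>>> play_rows(
  series="-0.02 -0.035 0 0 0 0 0.06;-0.02 -0.035 0 0 0 0 0.06;-0.02 -0.035 0 0 0 0 0.06;-0.02 -0.035 0 0 0 0 0.06;-0.02 -0.035 0 0 0 0 0.06;-0.02 -0.035 0 0 0 0 0.06;-0.02 -0.035 0 0 0 0 0.06;0 0 0 0 0 0 0.06",
)

```text
time: 1.15
position: [0.3728, 0.2767, 0.3012]
orientation: [0.003, 1.0, -0.002, 0.001]
contact_force: [0.3, 0.9, 1.4]
gripper_width: 0.0599
grip_force: 0.0
```

```bash
python3 - <<'E'
from h import *
r.read_camera("wrist")
s=r.state();c=r.read_camera("wrist");save(c["pixels"],"w1.png");np.save("w1.npy",(s,c),allow_pickle=True);print(s["position"],s["orientation"],s["q"],s["time"])
E
```

```text
[0.37117606 0.27970077 0.3011938 ] [ 2.20960811e-03  9.99997425e-01 -4.90226547e-04  1.63362022e-04] [ 4.96693715e-01  7.30749317e-02  1.59043375e+00 -1.02163929e-03
  1.47826624e+00 -1.06958890e+00] 1.2
```

View pics/w1.png

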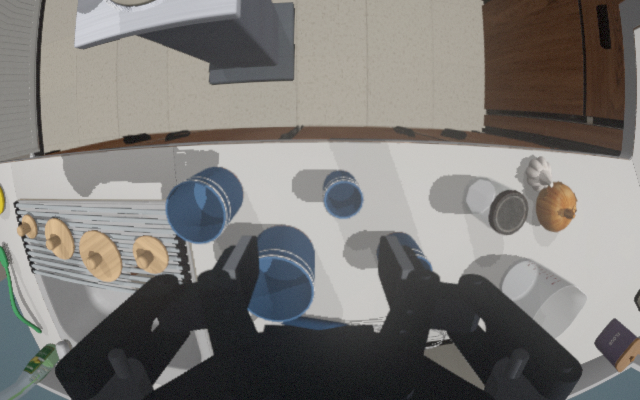

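The view shows medium's rim near (199,209), tiny's near (343,197), large's near (276,285) part hidden, and small's hidden at (405,250). I'll move ahead 0.11 m to see the other two.

>>> play_rows(
  series="-0.037 0 0 0 0 0 0.06;-0.037 0 0 0 0 0 0.06;-0.037 0 0 0 0 0 0.06;0 0 0 0 0 0 0.06;0 0 0 0 0 0 0.06",
)

```text
time: 1.67
position: [0.4813, 0.2844, 0.2999]
orientation: [-0.001, 1.0, -0.0, -0.001]
contact_force: [-0.6, -0.0, -0.4]
gripper_width: 0.06
grip_force: 0.0
```

```bash
cat >> h.py <<'E'
from scipy.optimize import least_squares
def blobs(c,lo,hi,amin,close=5):
    h=cv2.cvtColor(c["pixels"],cv2.COLOR_RGB2HSV);m=cv2.inRange(h,lo,hi)
    m=cv2.morphologyEx(m,cv2.MORPH_CLOSE,np.ones((close,close),np.uint8))
    return [q.reshape(-1,2) for q in cv2.findContours(m,0,1)[0] if cv2.contourArea(q)>amin]
def fitc(P,R,x0):
    f=lambda p:np.hypot(P[:,0]-p[0],P[:,1]-p[1])-R
    o=least_squares(f,x0,loss="soft_l1",f_scale=.0007);return o.x,np.median(abs(f(o.x)))
def rim(c,s,q,h,R):
    "outward half of a canister's outline, cast onto the rim plane"
    T=np.array(c["tool_from_camera"]);W=Ro.from_quat(s["orientation"]).as_matrix();n=(W@T[:3,3]+s["position"])[:2]
    P=np.array([wcast(c,s,u,v,h)[:2] for u,v in q]);x=P.mean(0)
    for _ in range(6):
        d=(x-n)/np.linalg.norm(x-n);k=((P-x)@d>.0)&(np.hypot(*(P-x).T)<1.25*R)
        x,e=fitc(P[k],R,x)
    return x,e,k.sum()
E
python3 - <<'E'
from h import *
r.read_camera("wrist")
s=r.state();c=r.read_camera("wrist");save(c["pixels"],"w2.png");np.save("w2.npy",(s,c),allow_pickle=True);print(s["position"])
for f in("w1","w2"):
    s,c=np.load(f+".npy",allow_pickle=True)
    for q in blobs(c,(100,90,25),(120,255,220),300):
        print(f,cv2.boundingRect(q),[(n,np.round(x,4),round(e,4),k) for n,h,R in(("L",.112,.0505),("M",.1,.042),("S",.088,.0335),("T",.076,.025)) for x,e,k in[rim(c,s,q,h,R)] if e<.004])
E
```

```text
[0.47995205 0.28431871 0.30031589]
w1 (247, 248, 94, 82) [('M', array([0.5413, 0.2263]), np.float64(0.0033), np.int64(87)), ('S', array([0.5614, 0.2278]), np.float64(0.0034), np.int64(53)), ('T', array([0.575 , 0.2342]), np.float64(0.0011), np.int64(14))]
w1 (166, 170, 75, 73) [('L', array([0.4082, 0.1433]), np.float64(0.0032), np.int64(102)), ('M', array([0.4196, 0.1283]), np.float64(0.0009), np.int64(87)), ('S', array([0.4315, 0.1135]), np.float64(0.0014), np.int64(73))]
w2 (223, 168, 84, 82) [('L', array([0.5176, 0.2255]), np.float64(0.0014), np.int64(148)), ('S', array([0.5466, 0.2277]), np.float64(0.0022), np.int64(83))]
w2 (209, 94, 26, 54) []
w2 (154, 90, 61, 69) [('L', array([0.4209, 0.1459]), np.float64(0.0028), np.int64(113)), ('M', array([0.4219, 0.1285]), np.float64(0.0007), np.int64(94)), ('S', array([0.4228, 0.1114]), np.float64(0.0011), np.int64(77))]
  return _methods._mean(a, axis=axis, dtype=dtype,
  ret = ret.dtype.type(ret / rcount)
```

View pics/w2.png

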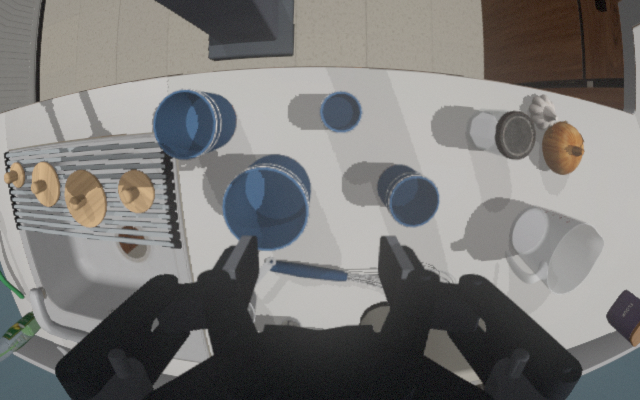

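All four rims show clear: M (187,124), T (341,111), L (265,206), S (413,199). I'll loosen the mask, and measure the lids from here too.

```bash
python3 - <<'E' 2>/dev/null
from h import *
for f in("w1","w2"):
    s,c=np.load(f+".npy",allow_pickle=True)
    for q in blobs(c,(95,60,25),(125,255,230),300,3):
        print(f,cv2.boundingRect(q),[(n,np.round(x,4),round(e,4),k) for n,h,R in(("L",.112,.0505),("M",.1,.042),("S",.088,.0335),("T",.076,.025)) for x,e,k in[rim(c,s,q,h,R)] if e<.002])
    print(c["pixels"][111,341],c["pixels"][199,413])
    for q in blobs(c,(8,70,100),(22,220,255),150,3):
        if q[:,0].mean()>200: continue
        P=np.array([wcast(c,s,u,v,.029)[:2] for u,v in q],np.float32);print(f,"lid",q.mean(0).round(),cv2.minEnclosingCircle(P))
E
```

```text
w1 (0, 318, 36, 52) [('T', array([ 0.8493, -0.5854]), np.float64(0.002), np.int64(8))]
w1 (245, 227, 101, 103) [('T', array([0.5661, 0.2393]), np.float64(0.0009), np.int64(13))]
w1 (324, 181, 39, 37) [('M', array([0.3857, 0.2986]), np.float64(0.0009), np.int64(27)), ('T', array([0.4094, 0.3102]), np.float64(0.0005), np.int64(55))]
w1 (166, 167, 77, 77) [('M', array([0.4205, 0.1277]), np.float64(0.0008), np.int64(88)), ('S', array([0.4324, 0.113 ]), np.float64(0.0013), np.int64(74))]
[172 166 156] [201 199 197]
w1 lid [150. 254.] ((0.5231151580810547, -0.002285506809130311), 0.03888101503252983)
w1 lid [100. 255.] ((0.5344436168670654, -0.12050924450159073), 0.054203204810619354)
w1 lid [ 59. 239.] ((0.5082823634147644, -0.23498539626598358), 0.05121832340955734)
w1 lid [ 27. 227.] ((0.48675957322120667, -0.34552890062332153), 0.046063777059316635)
w2 (0, 355, 91, 45) []
w2 (0, 287, 21, 50) [('T', array([ 0.8531, -0.5411]), np.float64(0.0014), np.int64(8))]
w2 (271, 262, 76, 19) []
w2 (389, 176, 50, 51) [('S', array([0.5163, 0.402 ]), np.float64(0.0006), np.int64(72))]
w2 (223, 167, 85, 83) [('L', array([0.5192, 0.2251]), np.float64(0.0008), np.int64(131)), ('S', array([0.532 , 0.1992]), np.float64(0.0018), np.int64(70))]
w2 (253, 155, 57, 40) []
w2 (320, 92, 42, 40) [('T', array([0.4123, 0.3085]), np.float64(0.0005), np.int64(60))]
w2 (153, 90, 83, 69) [('M', array([0.422 , 0.1275]), np.float64(0.0006), np.int64(93)), ('S', array([0.423 , 0.1105]), np.float64(0.0013), np.int64(76))]
[ 73  86 100] [65 74 85]
w2 lid [136. 191.] ((0.5217227935791016, -0.0014898190274834633), 0.035795170813798904)
w2 lid [ 85. 198.] ((0.5363037586212158, -0.12122000753879547), 0.053742777556180954)
w2 lid [ 15. 175.] ((0.4895712733268738, -0.3454914391040802), 0.04553719237446785)
w2 lid [ 45. 184.] ((0.5087522864341736, -0.23414857685565948), 0.05013245716691017)
```

>>> play_rows(
  series="0 -0.04 0 0 0 0 0.06;0 -0.04 0 0 0 0 0.06;0 -0.04 0 0 0 0 0.06;0 -0.04 0 0 0 0 0.06;0 -0.04 0 0 0 0 0.06;0 -0.04 0 0 0 0 0.06;0 -0.04 0 0 0 0 0.06;0 -0.04 0 0 0 0 0.06",
)

```text
time: 2.43
position: [0.4797, -0.0371, 0.302]
orientation: [-0.002, 1.0, 0.0, 0.001]
contact_force: [0.6, 1.4, -0.8]
gripper_width: 0.06
grip_force: 0.0
```

>>> play_rows(
  series="0 -0.04 0 0 0 0 0.06;0 -0.04 0 0 0 0 0.06;0 -0.04 0 0 0 0 0.06;0 -0.04 0 0 0 0 0.06;0 0 0 0 0 0 0.06;0 0 0 0 0 0 0.06",
)

```text
time: 2.93
position: [0.481, -0.1972, 0.3013]
orientation: [0.0, 1.0, 0.0, -0.0]
contact_force: [0.6, -0.3, -0.5]
gripper_width: 0.0603
grip_force: 0.0
```

```bash
python3 - <<'E' 2>/dev/null
from h import *
r.read_camera("wrist")
s=r.state();c=r.read_camera("wrist");save(c["pixels"],"w3.png");np.save("w3.npy",(s,c),allow_pickle=True);print(s["position"],s["orientation"],s["time"])
for q in blobs(c,(8,70,60),(22,220,255),150,3):
    P=np.array([wcast(c,s,u,v,.025)[:2] for u,v in q],np.float32);(x,y),R=cv2.minEnclosingCircle(P)
    print("lid",q.mean(0).round(),x,y,R,[(R,*(fitc(P,R,[x,y]))) for R in(.0525,.044,.0355,.027)if fitc(P,R,[x,y])[1]<.0015])
E
```

```text
[ 0.48101245 -0.19582027  0.3013862 ] [-9.22640318e-04  9.99999266e-01  7.82688459e-04 -6.12542124e-05] 2.9833
lid [446. 190.] 0.5219247341156006 -0.004309725482016802 0.035595156252384186 [(0.0355, array([ 0.52180454, -0.00405719]), np.float64(0.0012228820315712055))]
lid [367. 198.] 0.5352761745452881 -0.12490727007389069 0.05232813581824303 []
lid [290. 179.] 0.5071219205856323 -0.23508977890014648 0.043658435344696045 [(0.044, array([ 0.50732576, -0.23516627]), np.float64(0.0014046337237611783))]
lid [219. 165.] 0.485359787940979 -0.33663657307624817 0.026967141777276993 [(0.027, array([ 0.48589379, -0.33629643]), np.float64(0.0013633181176087375))]
lid [603.  48.] 0.2622465491294861 0.3512405753135681 0.1657542884349823 []
```

View pics/w3.png

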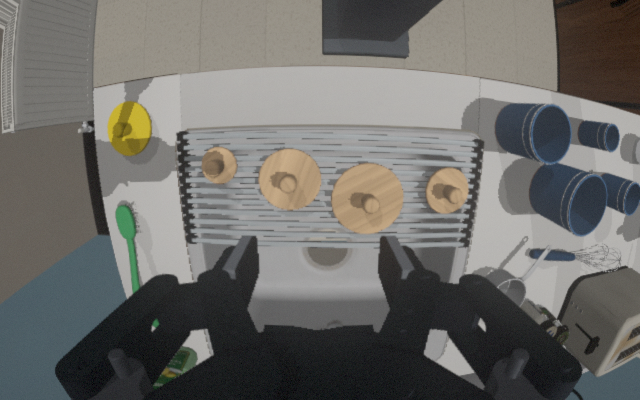

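Top tips of the knobs: T (212,168), M (288,184), L (371,204), S (455,196). I'll check the knob tops against the disc fits.

```bash
python3 - <<'E'
from h import *
s,c=np.load("w3.npy",allow_pickle=True)
for n,u,v in(("T",211,169),("M",288,185),("L",371,204),("S",455,196)):print(n,wcast(c,s,u,v,.059))
save(np.hstack([cv2.resize(c["pixels"][v-32:v+32,u-32:u+32],(200,200),interpolation=2) for u,v in((216,166),(288,184),(367,200),(450,194))]),"k.png")
E
```

```text
T [ 0.4850162  -0.33564104  0.059     ]
M [ 0.50683447 -0.23358001  0.059     ]
L [ 0.5320022 -0.1256437  0.059    ]
S [ 0.52078039 -0.00616656  0.059     ]
```

View pics/k.png

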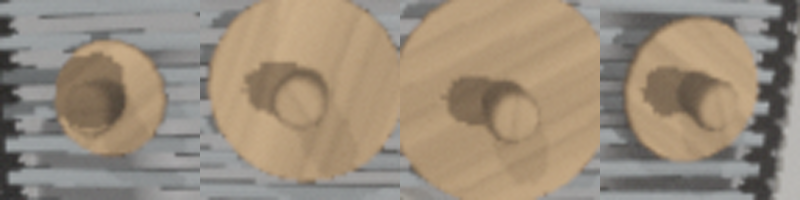

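>>> play_rows(
  series="-0.001 -0.035 0.02 0 0 0 0.06;-0.001 -0.035 0.02 0 0 0 0.06;-0.002 -0.035 0.02 0 0 0 0.06;-0.001 -0.035 0.02 0 0 0 0.06;0 0 0.03 0 0 0 0.06;0 0 0.03 0 0 0 0.06;0 0 0.03 0 0 0 0.06;0 0 0 0 0 0 0.06",
)

```text
time: 3.7
position: [0.4841, -0.3317, 0.1258]
orientation: [-0.002, 1.0, 0.004, -0.004]
contact_force: [-0.6, 1.5, -0.9]
gripper_width: 0.0599
grip_force: 0.0
```

```bash
python3 - <<'E'
from h import *
print([r.state()["position"] for _ in range(3)])
r.read_camera("wrist")
s=r.state();c=r.read_camera("wrist");save(c["pixels"],"w4.png");np.save("w4.npy",(s,c),allow_pickle=True);print(s["position"])
E
```

```text
[array([ 0.48413613, -0.33172552,  0.12579111]), array([ 0.48413613, -0.33172552,  0.12579111]), array([ 0.48413613, -0.33172552,  0.12579111])]
[ 0.4856683  -0.33315426  0.12888102]
```

View pics/w4.png

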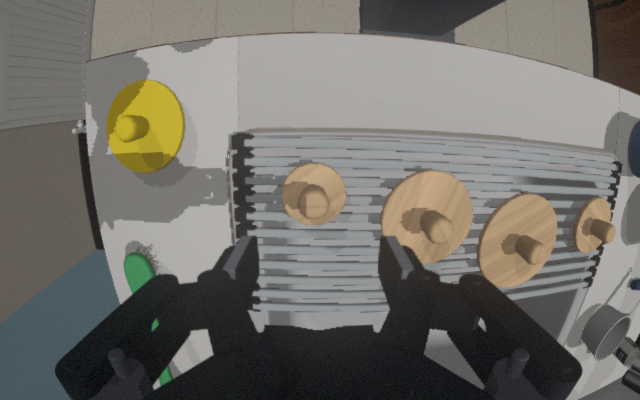

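Tiny's knob shows at (314,203), near the fingers' centre line (col 320). Going down and gripping.

```bash
python3 - <<'E'
from h import *
s,c=np.load("w4.npy",allow_pickle=True);print(wcast(c,s,314,203,.059)-s["position"])
E
```

```text
[-0.00292121 -0.00211078 -0.06988102]
```

>>> play_rows(
  series="0 0.001 0.03 0 0 0 0.06;0 0 0.03 0 0 0 0.06;0 0 0.02 0 0 0 0.06;0 0 0.014 0 0 0 0.06;0 0 0 0 0 0 0.06;0 0 0 0 0 0 0.06",
)

```text
time: 4.3
position: [0.4885, -0.3361, 0.0392]
orientation: [-0.002, 1.0, -0.001, 0.001]
contact_force: [0.4, 0.2, 0.1]
gripper_width: 0.0599
grip_force: 0.0
```

>>> play_rows(
  series="0.002 0 0.002 0 0 0 0.06;0 0 0 0 0 0 0.03;0 0 0 0 0 0 0.01;0 0 0 0 0 0 0.01;0 0 0 0 0 0 0.01;0 0 0 0 0 0 0.01",
)

```text
time: 4.8
position: [0.4855, -0.3366, 0.0366]
orientation: [-0.001, 1.0, -0.001, 0.001]
contact_force: [-0.3, -0.1, 5.6]
gripper_width: 0.0217
grip_force: 39.0
```

>>> play_rows(
  series="0 0 -0.02 0 0 0 0.01;0 0 -0.035 0 0 0 0.01;0 0 -0.035 0 0 0 0.01;0 0 -0.035 0 0 0 0.01;0.004 0.02 -0.035 0 0 0 0.01;0.005 0.035 -0.005 0 0 0 0.01;0.005 0.035 0 0 0 0 0.01;0.005 0.035 0 0 0 0 0.01",
  newtons=50,
)

```text
time: 5.47
position: [0.4656, -0.2103, 0.2014]
orientation: [-0.0, 1.0, -0.0, 0.001]
contact_force: [-0.1, 0.4, 0.3]
gripper_width: 0.0212
grip_force: 49.0
```

>>> play_rows(
  series="0.005 0.035 0 0 0 0 0.01;0.005 0.035 0 0 0 0 0.01;0.005 0.035 0 0 0 0 0.01;0.005 0.035 0 0 0 0 0.01;0.005 0.035 0 0 0 0 0.01;0.005 0.035 0 0 0 0 0.01;0.005 0.035 0 0 0 0 0.01;0.005 0.035 0 0 0 0 0.01",
)

```text
time: 6.13
position: [0.4244, 0.0704, 0.2005]
orientation: [-0.001, 1.0, 0.0, 0.0]
contact_force: [1.0, -0.4, -0.7]
gripper_width: 0.0213
grip_force: 49.0
```

>>> play_rows(
  series="0.005 0.035 0 0 0 0 0.01;0.005 0.035 0 0 0 0 0.01;0.002 0.035 0 0 0 0 0.01;0 0.035 0 0 0 0 0.01;0 0.035 0 0 0 0 0.01;0 0.03 0 0 0 0 0.01;0 0 0 0 0 0 0.01;0 0 0 0 0 0 0.01",
)

```text
time: 6.8
position: [0.4123, 0.2749, 0.2001]
orientation: [-0.003, 1.0, -0.0, -0.0]
contact_force: [-0.4, -0.4, -0.2]
gripper_width: 0.0212
grip_force: 49.1
```

```bash
python3 - <<'E'
from h import *
r.read_camera("wrist")
s=r.state();c=r.read_camera("wrist");save(c["pixels"],"w5.png");np.save("w5.npy",(s,c),allow_pickle=True);print(s["position"],s["orientation"],s["gripper_width"])
E
```

```text
[0.41219466 0.27370849 0.20004032] [-1.81988397e-03  9.99998145e-01 -5.33269161e-04 -3.35720090e-04] 0.02144105422467397
```

View pics/w5.png

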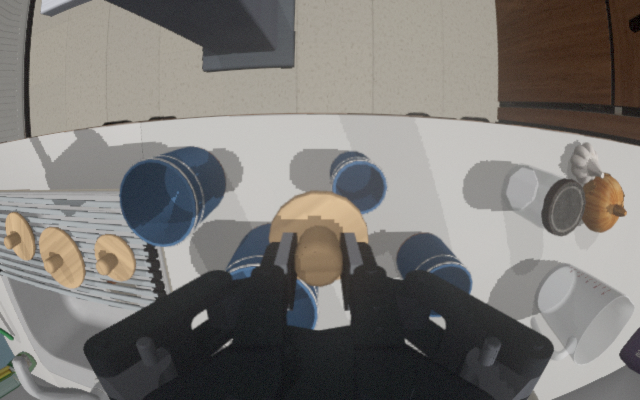

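Tiny lid in the fingers at (319,235), tiny canister's rim at (358,187), so I can measure one relative to the other in the same picture.

```bash
cat >> h.py <<'E'
CAN=dict(L=(.112,.0505,.519,.225),M=(.1,.042,.4215,.1277),S=(.088,.0335,.516,.402),T=(.076,.025,.411,.3092))
LR=dict(L=.0525,M=.044,S=.0355,T=.027)
def rel(n,off=.023):
    "held lid centre and its canister's rim, both seen by the wrist camera; off = TCP above the lid's origin"
    r.read_camera("wrist");s=r.state();c=r.read_camera("wrist");np.save("last.npy",(s,c),allow_pickle=True)
    p=s["position"];R=LR[n]
    qs=[q for q in blobs(c,(8,70,60),(22,220,255),400,3) if abs(q[:,0].mean()-320)<60]
    q=max(qs,key=len)
    P=np.array([wcast(c,s,u,v,p[2]-off+.009)[:2] for u,v in q]);x=p[:2].copy()
    for _ in range(5):
        k=((x[0]-P[:,0])>.35*R)&(abs(np.hypot(*(P-x).T)-R)<.008);x,e=fitc(P[k],R,x)
    print("tcp",p.round(4),"lid",x.round(4),"rel tcp",(x-p[:2]).round(4),"err",round(e,4),k.sum())
    h,RR,cx,cy=CAN[n];best=[]
    for b in blobs(c,(95,60,25),(125,255,230),200,3):
        y,e,kk=rim(c,s,b,h,RR)
        if np.hypot(y[0]-cx,y[1]-cy)<.02 and kk>15: print("rim",y.round(4),"err",round(e,4),kk,"lid->rim",(y-x).round(4))
    print("nominal lid->rim",(np.array([cx,cy])-x).round(4))
E
python3 -W ignore -c "
from h import *
rel('T')"
```

```text
tcp [0.4124 0.2727 0.2002] lid [0.4138 0.2735] rel tcp [0.0014 0.0008] err 0.0002 106
rim [0.3994 0.3077] err 0.0042 167 lid->rim [-0.0144  0.0343]
nominal lid->rim [-0.0028  0.0357]
```

```bash
cat >> h.py <<'E'
def rim2(n):
    s,c=np.load("last.npy",allow_pickle=True);h,R,*x=CAN[n];x=np.array(x)
    T=np.array(c["tool_from_camera"]);W=Ro.from_quat(s["orientation"]).as_matrix();o=(W@T[:3,3]+s["position"])[:2]
    P=np.vstack([[wcast(c,s,u,v,h)[:2] for u,v in q] for q in blobs(c,(95,60,25),(125,255,230),200,1)])
    for g in(.009,.007,.005,.004):
        d=(x-o)/np.linalg.norm(x-o);k=((P-x)@d>-.2*R)&(abs(np.hypot(*(P-x).T)-R)<g);x,e=fitc(P[k],R,x)
    print("rim2",x.round(4),round(e,4),k.sum())
E
python3 -W ignore -c "
from h import *
rim2('T')"
```

```text
rim2 [0.4101 0.3082] 0.0011 115
```

>>> play_rows(
  series="0.003 0.02 0 0 0 0 0.01;0 0.015 0 0 0 0 0.01;0 0 0.03 0 0 0 0.01;0 0 0.03 0 0 0 0.01;0 0 0.02 0 0 0 0.01;0 0 0.01 0 0 0 0.01;0 0 0 0 0 0 0.01",
)

```text
time: 7.58
position: [0.4083, 0.3069, 0.1083]
orientation: [-0.0, 1.0, -0.001, -0.002]
contact_force: [-0.4, -0.1, 0.0]
gripper_width: 0.0216
grip_force: 49.1
```

>>> play_rows(
  series="0 0 0.007 0 0 0 0.01;0 0 0.006 0 0 0 0.01;0 0 0.004 0 0 0 0.01;0 0 0.002 0 0 0 0.01;0 0 0 0 0 0 0.01",
)

```text
time: 8.0
position: [0.41, 0.309, 0.0918]
orientation: [-0.001, 1.0, 0.0, 0.001]
contact_force: [1.0, -0.2, -0.8]
gripper_width: 0.0212
grip_force: 49.1
```

>>> play_rows(
  series="0 0 0.001 0 0 0 0.01;0 0 0.001 0 0 0 0.01;0 0 0 0 0 0 0.01",
)

```text
time: 8.25
position: [0.4104, 0.3092, 0.0916]
orientation: [-0.001, 1.0, 0.001, 0.001]
contact_force: [-2.8, -1.4, 11.4]
gripper_width: 0.0213
grip_force: 50.3
```

>>> play_rows(
  series="0 0 -0.001 0 0 0 0.03;0 0 0 0 0 0 0.05;0 0 0 0 0 0 0.05;0 0 -0.03 0 0 0 0.05;0 0 -0.04 0 0 0 0.06;0 0 -0.04 0 0 0 0.06;0 -0.04 -0.04 0 0 0 0.06;0 -0.04 -0.03 0 0 0 0.06",
)

```text
time: 8.92
position: [0.4105, 0.247, 0.2572]
orientation: [-0.003, 1.0, 0.001, 0.002]
contact_force: [1.4, -1.2, -0.4]
gripper_width: 0.0604
grip_force: 0.0
```

```bash
python3 - <<'E'
from h import *
r.read_camera("wrist")
s=r.state();c=r.read_camera("wrist");print(s["position"])
c2=r.read_camera("scene");save(np.hstack([cv2.resize(c["pixels"],(400,250)),cv2.resize(c2["pixels"][130:230,200:360],(400,250),interpolation=2)]),"w6.png")
E
```

```text
[0.4119669  0.24107252 0.26146821]
```

View pics/w6.png

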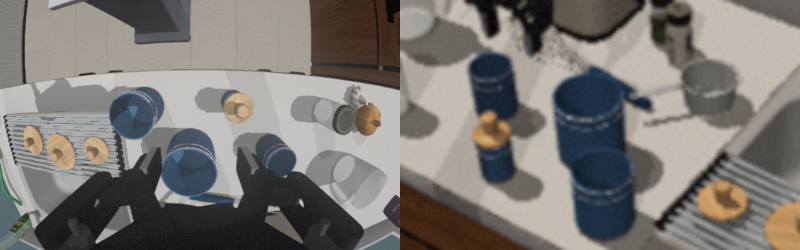

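Tiny lid sits flat on its canister (scene crop at (492,130)). Next: the small lid.

>>> play_rows(
  series="-0.0156 -0.035 0 0 0 0 0.06;-0.0156 -0.035 0 0 0 0 0.06;-0.0156 -0.035 0 0 0 0 0.06;-0.0156 -0.035 0 0 0 0 0.06;-0.0156 -0.035 0 0 0 0 0.06;-0.0156 -0.035 0 0 0 0 0.06;-0.0156 -0.035 0 0 0 0 0.06;0 0 0 0 0 0 0.06",
)

```text
time: 9.73
position: [0.5223, -0.0041, 0.2524]
orientation: [0.001, 1.0, -0.002, -0.0]
contact_force: [-0.0, 0.4, -0.1]
gripper_width: 0.0598
grip_force: 0.0
```

>>> play_rows(
  series="0 0 0.035 0 0 0 0.06;0 0 0.035 0 0 0 0.06;0 0 0.035 0 0 0 0.06;0 0 0.02 0 0 0 0.06;0 0 0 0 0 0 0.06;0 0 0 0 0 0 0.06",
)

```text
time: 10.23
position: [0.5182, 0.0024, 0.1279]
orientation: [-0.001, 1.0, 0.001, -0.002]
contact_force: [0.9, -0.9, -0.0]
gripper_width: 0.0599
grip_force: 0.0
```

```bash
cat >> h.py <<'E'
def knob(n,x0,off=True):
    "lid on the rack below: disc fit from the wrist view, against the TCP"
    r.read_camera("wrist");s=r.state();c=r.read_camera("wrist");np.save("last.npy",(s,c),allow_pickle=True);R=LR[n]
    h=cv2.cvtColor(c["pixels"],cv2.COLOR_RGB2HSV)
    P=np.vstack([[wcast(c,s,u,v,.025)[:2] for u,v in q] for q in blobs(c,(8,70,60),(22,220,255),300,3)]);x=np.array(x0)
    for g in(.01,.007,.005,.004):
        k=abs(np.hypot(*(P-x).T)-R)<g;x,e=fitc(P[k],R,x)
    print("tcp",s["position"].round(4),"lid",x.round(4),"err",round(e,4),k.sum(),"go",(x-s["position"][:2]).round(4))
E
python3 -W ignore -c "
from h import *
knob('S',(.5212,-.005))"
```

```text
tcp [0.5197 0.0021 0.1296] lid [ 0.5222 -0.0037] err 0.0009 234 go [ 0.0025 -0.0058]
```

>>> play_rows(
  series="-0.002 -0.006 0.025 0 0 0 0.06;0 0 0.03 0 0 0 0.06;0 0 0.025 0 0 0 0.06;0 0 0.013 0 0 0 0.06;0 0 0 0 0 0 0.06;0 0 0 0 0 0 0.06",
)

```text
time: 10.83
position: [0.5226, -0.0047, 0.0378]
orientation: [-0.001, 1.0, -0.0, 0.001]
contact_force: [-0.4, -0.5, 0.5]
gripper_width: 0.06
grip_force: 0.0
```

```bash
python3 -W ignore -c "
from h import *
r.read_camera('wrist')
print(np.mean([(r.read_camera('wrist'),r.state()['position'])[1] for _ in range(3)],0))"
```

```text
[ 0.52322496 -0.00485091  0.03866203]
```

>>> play_rows(
  series="0.001 0.001 0.003 0 0 0 0.05;0 0 0 0 0 0 0.03;0 0 0 0 0 0 0.01;0 0 0 0 0 0 0.01;0 0 0 0 0 0 0.01;0 0 0 0 0 0 0.01",
)

```text
time: 11.53
position: [0.5205, -0.0039, 0.0341]
orientation: [-0.001, 1.0, -0.0, 0.0]
contact_force: [-1.0, -1.5, 4.1]
gripper_width: 0.0217
grip_force: 48.9
```

>>> play_rows(
  series="0 0 -0.02 0 0 0 0.01;0 0 -0.035 0 0 0 0.01;0 0 -0.035 0 0 0 0.01;0 0 -0.035 0 0 0 0.01;0.006 0.02 -0.035 0 0 0 0.01;0.01 0.035 -0.005 0 0 0 0.01;0.01 0.038 0 0 0 0 0.01;0.01 0.038 0 0 0 0 0.01",
)

```text
time: 12.2
position: [0.4841, 0.1283, 0.1996]
orientation: [-0.0, 1.0, 0.0, 0.001]
contact_force: [0.1, 0.6, -1.6]
gripper_width: 0.0212
grip_force: 49.3
```

>>> play_rows(
  series="0 0.038 0 0 0 0 0.01;0 0.038 0 0 0 0 0.01;0 0.038 0 0 0 0 0.01;0 0.038 0 0 0 0 0.01;0 0.038 0 0 0 0 0.01;0 0.037 0 0 0 0 0.01;0 0 0 0 0 0 0.01;0 0 0 0 0 0 0.01",
)

```text
time: 12.87
position: [0.483, 0.3558, 0.1977]
orientation: [-0.003, 1.0, -0.0, -0.001]
contact_force: [0.5, -0.9, -0.6]
gripper_width: 0.0213
grip_force: 49.4
```

```bash
python3 -W ignore -c "
from h import *
rel('S');rim2('S')"
```

```text
tcp [0.483  0.3543 0.1978] lid [0.4863 0.3547] rel tcp [0.0032 0.0004] err 0.0001 140
rim [0.5163 0.4016] err 0.0009 117 lid->rim [0.03   0.0469]
nominal lid->rim [0.0297 0.0473]
rim2 [0.516 0.402] nan 0
```

>>> play_rows(
  series="-0.015 0.025 0 0 0 0 0.01;-0.015 0.022 0 0 0 0 0.01;0 0 0.03 0 0 0 0.01;0 0 0.03 0 0 0 0.01;0 0 0.015 0 0 0 0.01;0 0 0 0 0 0 0.01;0 0 0 0 0 0 0.01",
)

```text
time: 13.55
position: [0.5135, 0.3994, 0.1232]
orientation: [-0.0, 1.0, -0.001, -0.001]
contact_force: [1.4, 0.5, -0.2]
gripper_width: 0.0212
grip_force: 49.5
```

```bash
python3 -W ignore -c "
from h import *
rel('S');rim2('S')
s,c=np.load('last.npy',allow_pickle=True);save(c['pixels'],'w7.png')"
```

```text
tcp [0.5145 0.4003 0.1247] lid [0.5178 0.4004] rel tcp [0.0033 0.0001] err 0.0002 142
nominal lid->rim [-0.0018  0.0016]
rim2 [0.516 0.402] nan 0
```

View pics/w7.png

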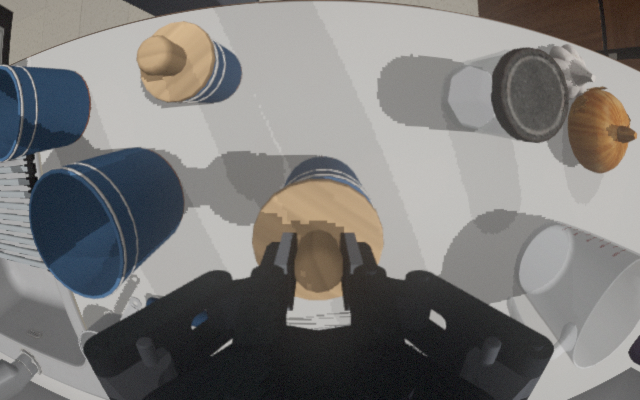

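The small lid hovers over its canister (318,240 over 326,180), nearly aligned. Lowering it.

>>> play_rows(
  series="0.001 0.0015 0.008 0 0 0 0.01;0 0 0.008 0 0 0 0.01;0 0 0.004 0 0 0 0.01;0 0 0.001 0 0 0 0.01;0 0 0.001 0 0 0 0.01;0 0 0 0 0 0 0.01",
)

```text
time: 14.15
position: [0.5128, 0.4029, 0.1018]
orientation: [-0.001, 1.0, 0.0, 0.0]
contact_force: [0.9, 0.7, -1.9]
gripper_width: 0.0215
grip_force: 49.4
```

>>> play_rows(
  series="0 0 0.001 0 0 0 0.01;0 0 0.001 0 0 0 0.01;0 0 0 0 0 0 0.01",
)

```text
time: 14.4
position: [0.5131, 0.4031, 0.1011]
orientation: [-0.001, 1.0, 0.001, 0.001]
contact_force: [0.9, -0.3, 4.0]
gripper_width: 0.0217
grip_force: 49.8
```

>>> play_rows(
  series="0 0 0 0 0 0 0.03;0 0 0 0 0 0 0.05;0 0 0 0 0 0 0.05;0 0 -0.03 0 0 0 0.05;0 0 -0.035 0 0 0 0.06;0 0 -0.035 0 0 0 0.06;0 -0.02 -0.03 0 0 0 0.06;0 -0.035 -0.02 0 0 0 0.06",
)

```text
time: 15.07
position: [0.5136, 0.3506, 0.2527]
orientation: [-0.003, 1.0, 0.002, 0.002]
contact_force: [1.2, -1.3, 0.6]
gripper_width: 0.0598
grip_force: 0.0
```

>>> play_rows(
  series="0 -0.038 0 0 0 0 0.06;0 -0.038 0 0 0 0 0.06;0 -0.038 0 0 0 0 0.06;0 -0.038 0 0 0 0 0.06;0 -0.038 0 0 0 0 0.06;0 -0.038 0 0 0 0 0.06;0 -0.038 0 0 0 0 0.06;0 -0.038 0 0 0 0 0.06",
)

```text
time: 15.73
position: [0.5127, 0.0421, 0.2496]
orientation: [-0.001, 1.0, 0.0, -0.0]
contact_force: [-0.2, 0.3, -0.3]
gripper_width: 0.0602
grip_force: 0.0
```

>>> play_rows(
  series="0.001 -0.038 0 0 0 0 0.06;0.001 -0.038 0 0 0 0 0.06;0.001 -0.038 0 0 0 0 0.06;0.001 -0.038 0 0 0 0 0.06;0.001 -0.038 0 0 0 0 0.06;0.001 -0.038 0 0 0 0 0.06;0 -0.038 0.02 0 0 0 0.06;0 0 0 0 0 0 0.06",
)

```text
time: 16.4
position: [0.5065, -0.2272, 0.2272]
orientation: [0.002, 1.0, -0.001, -0.002]
contact_force: [-0.9, 1.2, -0.1]
gripper_width: 0.0599
grip_force: 0.0
```

```bash
python3 -W ignore -c "
from h import *
knob('M',(.507,-.2345))"
```

```text
tcp [ 0.5065 -0.2239  0.228 ] lid [ 0.5075 -0.2352] err 0.0013 212 go [ 0.001  -0.0113]
```

>>> play_rows(
  series="-0.002 -0.011 0.03 0 0 0 0.06;0 0 0.035 0 0 0 0.06;0 0 0.035 0 0 0 0.06;0 0 0.035 0 0 0 0.06;0 0 0.03 0 0 0 0.06;0 0 0.022 0 0 0 0.06;0 0 0 0 0 0 0.06;0 0 0 0 0 0 0.06",
)

```text
time: 17.17
position: [0.5097, -0.2305, 0.043]
orientation: [-0.002, 1.0, 0.001, -0.001]
contact_force: [0.2, -0.8, 0.3]
gripper_width: 0.0601
grip_force: 0.0
```

```bash
python3 -W ignore -c "
from h import *
print(np.mean([(r.read_camera('wrist'),r.state()['position'])[1] for _ in range(3)],0))"
```

```text
[ 0.51129166 -0.23198937  0.0450177 ]
```

>>> play_rows(
  series="0.002 -0.003 0.006 0 0 0 0.05;0 0 0.003 0 0 0 0.05;0 0 0 0 0 0 0.03;0 0 0 0 0 0 0.01;0 0 0 0 0 0 0.01;0 0 0 0 0 0 0.01;0 0 0 0 0 0 0.01",
)

```text
time: 17.9
position: [0.5078, -0.2353, 0.0347]
orientation: [-0.001, 1.0, -0.0, 0.0]
contact_force: [-1.9, -0.9, 4.7]
gripper_width: 0.0211
grip_force: 49.0
```

>>> play_rows(
  series="0 0 -0.02 0 0 0 0.01;0 0 -0.035 0 0 0 0.01;0 0 -0.035 0 0 0 0.01;0 0 -0.035 0 0 0 0.01;0.006 0.02 -0.035 0 0 0 0.01;0.01 0.035 -0.005 0 0 0 0.01;0.01 0.035 0 0 0 0 0.01;0.01 0.035 0 0 0 0 0.01",
)

```text
time: 18.57
position: [0.4716, -0.1093, 0.2001]
orientation: [-0.0, 1.0, -0.0, 0.001]
contact_force: [1.1, -0.1, -0.7]
gripper_width: 0.0212
grip_force: 49.2
```

>>> play_rows(
  series="0.016 0.035 0 0 0 0 0.01;0.016 0.035 0 0 0 0 0.01;0.016 0.035 0 0 0 0 0.01;0.016 0.035 0 0 0 0 0.01;0 0.035 0 0 0 0 0.01;0 0.025 0 0 0 0 0.01;0 0 0 0 0 0 0.01;0 0 0 0 0 0 0.01",
)

```text
time: 19.23
position: [0.4069, 0.0906, 0.1992]
orientation: [-0.003, 1.0, -0.0, -0.0]
contact_force: [-0.8, -0.1, -1.6]
gripper_width: 0.0214
grip_force: 49.3
```

```bash
python3 -W ignore -c "
from h import *
rel('M');rim2('M')"
```

```text
tcp [0.4071 0.0897 0.1992] lid [0.4076 0.0904] rel tcp [0.0005 0.0008] err 0.0001 179
nominal lid->rim [0.0139 0.0373]
rim2 [0.4459 0.131 ] 0.0009 79
```

>>> play_rows(
  series="-0.007 0.02 0 0 0 0 0.01;-0.007 0.017 0 0 0 0 0.01;0 0 0.03 0 0 0 0.01;0 0 0.025 0 0 0 0.01;0 0 0.01 0 0 0 0.01;0 0 0 0 0 0 0.01;0 0 0 0 0 0 0.01",
)

```text
time: 19.92
position: [0.4213, 0.1255, 0.134]
orientation: [-0.0, 1.0, -0.0, -0.001]
contact_force: [0.6, 0.1, -0.8]
gripper_width: 0.0214
grip_force: 49.4
```

```bash
python3 -W ignore -c "
from h import *
rel('M')
s,c=np.load('last.npy',allow_pickle=True);save(c['pixels'],'w8.png')"
```

```text
tcp [0.422  0.1258 0.1348] lid [0.4226 0.1263] rel tcp [0.0006 0.0005] err 0.0002 180
nominal lid->rim [-0.0011  0.0014]
```

View pics/w8.png

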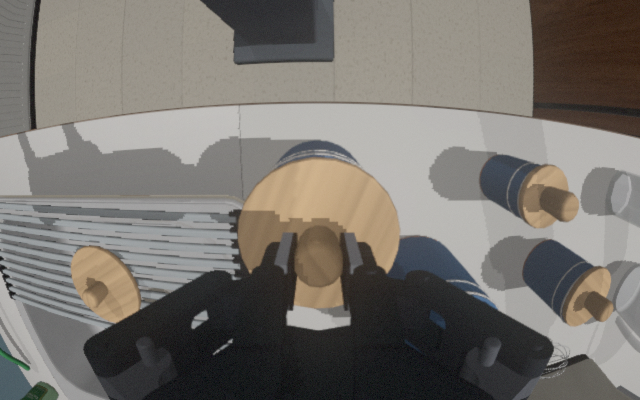

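The medium lid (319,232) is over its canister (318,150); the small lid (585,297) and tiny lid (545,195) sit well. Lowering.

>>> play_rows(
  series="0.001 0.001 0.008 0 0 0 0.01;0 0 0.006 0 0 0 0.01;0 0 0.004 0 0 0 0.01;0 0 0.001 0 0 0 0.01;0 0 0.001 0 0 0 0.01;0 0 0 0 0 0 0.01",
)

```text
time: 20.52
position: [0.4201, 0.1277, 0.1142]
orientation: [-0.001, 1.0, 0.0, -0.0]
contact_force: [0.9, 0.6, -0.5]
gripper_width: 0.0216
grip_force: 49.4
```

>>> play_rows(
  series="0 0 0.001 0 0 0 0.01;0 0 0.001 0 0 0 0.01;0 0 0 0 0 0 0.01",
)

```text
time: 20.77
position: [0.4204, 0.1278, 0.1137]
orientation: [-0.001, 1.0, 0.0, 0.0]
contact_force: [-2.5, -1.6, 8.8]
gripper_width: 0.0214
grip_force: 50.3
```

>>> play_rows(
  series="0 0 0 0 0 0 0.03;0 0 0 0 0 0 0.05;0 0 0 0 0 0 0.05;0 0 -0.03 0 0 0 0.05;0 0 -0.035 0 0 0 0.06;0 0 -0.035 0 0 0 0.06;-0.007 -0.02 -0.02 0 0 0 0.06;-0.015 -0.033 0 0 0 0 0.06",
)

```text
time: 21.43
position: [0.4442, 0.0764, 0.2373]
orientation: [-0.003, 1.0, 0.001, 0.005]
contact_force: [1.2, -0.4, -0.2]
gripper_width: 0.0596
grip_force: 0.0
```

>>> play_rows(
  series="-0.015 -0.033 0 0 0 0 0.06;-0.015 -0.033 0 0 0 0 0.06;-0.015 -0.033 0 0 0 0 0.06;-0.015 -0.033 0 0 0 0 0.06;-0.015 -0.033 0 0 0 0 0.06;-0.015 -0.033 0.02 0 0 0 0.06;0 0 0 0 0 0 0.06;0 0 0 0 0 0 0.06",
)

```text
time: 22.1
position: [0.5323, -0.1245, 0.2104]
orientation: [0.0, 1.0, 0.001, -0.002]
contact_force: [-0.2, 0.8, -0.1]
gripper_width: 0.0594
grip_force: 0.0
```

```bash
python3 -W ignore -c "
from h import *
knob('L',(.535,-.125))"
```

```text
tcp [ 0.5321 -0.1232  0.2113] lid [ 0.5355 -0.1251] err 0.0013 266 go [ 0.0033 -0.0019]
```

Down by 0.175 to about 0.036.

>>> play_rows(
  series="-0.003 -0.002 0.03 0 0 0 0.06;0 0 0.035 0 0 0 0.06;0 0 0.035 0 0 0 0.06;0 0 0.035 0 0 0 0.06;0 0 0.025 0 0 0 0.06;0 0 0.012 0 0 0 0.06;0 0 0 0 0 0 0.06;0 0 0 0 0 0 0.06",
)

```text
time: 22.87
position: [0.5355, -0.1238, 0.0407]
orientation: [-0.002, 1.0, 0.0, -0.0]
contact_force: [0.1, -0.6, 1.3]
gripper_width: 0.06
grip_force: 0.0
```

```bash
python3 -W ignore -c "
from h import *
print(np.mean([(r.read_camera('wrist'),r.state()['position'])[1] for _ in range(3)],0))"
```

```text
[ 0.53677949 -0.1247036   0.04196054]
```

>>> play_rows(
  series="0.001 0 0.006 0 0 0 0.05;0 0 0 0 0 0 0.05;0 0 0 0 0 0 0.03;0 0 0 0 0 0 0.01;0 0 0 0 0 0 0.01;0 0 0 0 0 0 0.01;0 0 0 0 0 0 0.01",
  newtons=60,
)

```text
time: 23.6
position: [0.5348, -0.1253, 0.0348]
orientation: [-0.001, 1.0, -0.0, 0.0]
contact_force: [-1.6, 0.2, 5.3]
gripper_width: 0.0211
grip_force: 58.7
```

>>> play_rows(
  series="0 0 -0.02 0 0 0 0.01;0 0 -0.035 0 0 0 0.01;0 0 -0.035 0 0 0 0.01;0 0 -0.035 0 0 0 0.01;0 0 -0.035 0 0 0 0.01;0.006 0.025 -0.025 0 0 0 0.01;0.006 0.035 0 0 0 0 0.01;0.006 0.035 0 0 0 0 0.01",
)

```text
time: 24.27
position: [0.5175, -0.03, 0.2211]
orientation: [0.0, 1.0, -0.0, 0.002]
contact_force: [-0.2, 0.4, -2.5]
gripper_width: 0.021
grip_force: 59.1
```

>>> play_rows(
  series="0.006 0.035 0 0 0 0 0.01;0.006 0.035 0 0 0 0 0.01;0.005 0.035 0 0 0 0 0.01;0 0.035 0 0 0 0 0.01;0 0.035 0 0 0 0 0.01;0 0.035 0 0 0 0 0.01;0 0 0 0 0 0 0.01;0 0 0 0 0 0 0.01",
)

```text
time: 24.93
position: [0.4985, 0.1814, 0.2187]
orientation: [-0.003, 1.0, -0.0, -0.0]
contact_force: [0.3, -1.6, -1.2]
gripper_width: 0.0208
grip_force: 59.2
```

```bash
python3 -W ignore -c "
from h import *
rel('L');rim2('L')"
```

```text
tcp [0.4986 0.1801 0.2187] lid [0.4999 0.1808] rel tcp [0.0013 0.0007] err 0.0002 213
nominal lid->rim [0.0191 0.0442]Traceback (most recent call last):
  File "<string>", line 3, in <module>
    rel('L');rim2('L')
             ~~~~^^^^^
  File "h.py", line 55, in rim2
    P=np.vstack([[wcast(c,s,u,v,h)[:2] for u,v in q] for q in blobs(c,(95,60,25),(125,255,230),200,1)])
    return _nx.concatenate(arrs, 0, dtype=dtype, casting=casting)
           ~~~~~~~~~~~~~~~^^^^^^^^^^^^^^^^^^^^^^^^^^^^^^^^^^^^^^^
ValueError: need at least one array to concatenate
```

>>> play_rows(
  series="-0.009 0.022 0 0 0 0 0.01;-0.009 0.022 0 0 0 0 0.01;0 0 0.03 0 0 0 0.01;0 0 0.03 0 0 0 0.01;0 0 0.01 0 0 0 0.01;0 0 0 0 0 0 0.01;0 0 0 0 0 0 0.01",
)

```text
time: 25.62
position: [0.5172, 0.2228, 0.1495]
orientation: [-0.0, 1.0, -0.0, -0.0]
contact_force: [0.3, 0.9, -0.9]
gripper_width: 0.0214
grip_force: 59.3
```

```bash
python3 -W ignore -c "
from h import *
rel('L')
s,c=np.load('last.npy',allow_pickle=True);c2=r.read_camera('scene')
save(np.hstack([cv2.resize(c['pixels'],(400,250)),cv2.resize(c2['pixels'][130:230,200:360],(400,250),interpolation=2)]),'w9.png')"
```

```text
tcp [0.5181 0.2232 0.1505] lid [0.5194 0.2237] rel tcp [0.0014 0.0004] err 0.0002 213
nominal lid->rim [-0.0004  0.0013]
```

View pics/w9.png

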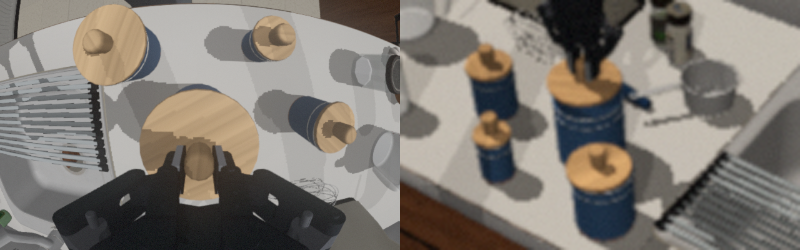

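The other three lids are seated; the large lid hovers centred over its canister (scene crop (585,85)). Lowering.

>>> play_rows(
  series="0.0005 0.001 0.01 0 0 0 0.01;0 0 0.007 0 0 0 0.01;0 0 0.004 0 0 0 0.01;0 0 0.002 0 0 0 0.01;0 0 0.001 0 0 0 0.01;0 0 0 0 0 0 0.01",
)

```text
time: 26.27
position: [0.5179, 0.2248, 0.1261]
orientation: [-0.001, 1.0, 0.0, 0.002]
contact_force: [2.1, -0.9, 0.8]
gripper_width: 0.021
grip_force: 60.0
```

>>> play_rows(
  series="0 0 0.001 0 0 0 0.01;0 0 0 0 0 0 0.01",
)

```text
time: 26.43
position: [0.5185, 0.2247, 0.1258]
orientation: [-0.001, 1.0, -0.0, 0.002]
contact_force: [3.7, -2.1, 7.5]
gripper_width: 0.0209
grip_force: 60.5
```

>>> play_rows(
  series="0 0 0 0 0 0 0.03;0 0 0 0 0 0 0.05;0 0 0 0 0 0 0.05;0 0 -0.03 0 0 0 0.05;0 0 -0.035 0 0 0 0.06;0 0 -0.035 0 0 0 0.06;0.02 0 -0.02 0 0 0 0.06;0.035 0 0 0 0 0 0.06",
)

```text
time: 27.1
position: [0.4664, 0.2259, 0.2485]
orientation: [-0.0, 1.0, 0.002, 0.005]
contact_force: [0.1, 0.6, -0.4]
gripper_width: 0.0599
grip_force: 0.0
```

>>> play_rows(
  series="0.035 -0.01 0 0 0 0 0.06;0.035 -0.01 0 0 0 0 0.06;0.02 0 0 0 0 0 0.06;0 0 0 0 0 0 0.06;0 0 0 0 0 0 0.06",
)

```text
time: 27.52
position: [0.3703, 0.2046, 0.2443]
orientation: [-0.002, 1.0, 0.0, 0.0]
contact_force: [1.1, 0.3, 0.3]
gripper_width: 0.06
grip_force: 0.0
```

```bash
python3 -W ignore -c "
from h import *
c=r.read_camera('wrist');c2=r.read_camera('scene')
save(np.hstack([cv2.resize(c['pixels'],(400,300)),cv2.resize(c2['pixels'][130:250,200:360],(400,300),interpolation=2)]),'w10.png')"
```

```text
(no output)
```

View pics/w10.png

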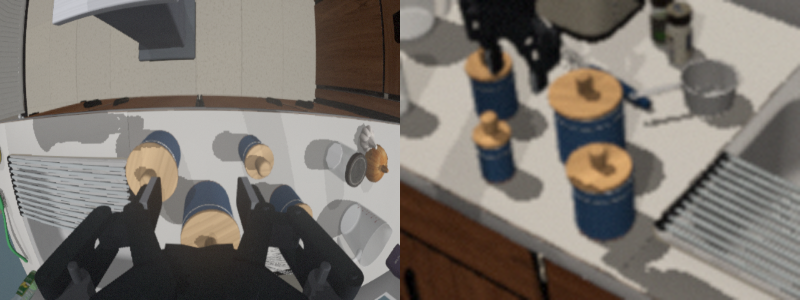

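All four lids sit flat on their canisters (scene crop: (490,65), (492,130), (587,90), (600,165)), and the robot is clear.

```bash
python3 -c "
from h import *
print(r.sign_off())"
```

```text
the job is handed in; nothing more can be done
None
```

All four wooden lids are seated flat on their matching canisters, the glass jar and measuring cup were left alone, and the job was handed in at about 28 s on the robot clock.

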